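Press a coupon onto the spectrometer plate with the inner knob

ROBOT

A 6-joint arm with a two-finger parallel gripper is mounted at the origin on the work surface. World frame = base frame: x ahead of the robot, y to its left, z up, the work surface at z = 0. Lengths are in m, angles in rad, forces in N, time in s.
With the tool pointing down it reaches from about 0.325 to 0.75 m from the base axis. Payload 7.6 kg.
Tool frame: the origin (TCP) lies at the centre of the arm's flange, where the gripper is bolted on; the fingertips stand manip.tips_ahead ahead of it and the grasp point (between the pads) lies 155 mm ahead of it (manip.tips_ahead is the distance from the TCP to the fingertips, in m); z points along the fingers, y is the direction in which the jaws open and shut (so a half turn about z gives the same grasp; the last joint's range is limited). The gripper opens to 85 mm and grips with 20 to 120 N. Pads are 22 mm wide; open, the fingers measure 114 mm over their backs; the gripper's body (76 mm by 85 mm) begins 54 mm behind the grasp point. The pads swing forward as they close: fully open they stand 13 mm farther back than shut.
Start: joints at [1.253, 0.052, 1.401, -0, 1.689, -0.07], TCP at [0.129, 0.509, 0.405] pointing down, gripper open.
Joint ranges: [-2.9, 2.9], [-0.91, 2.17], [0.12, 2.37], [-1.06, 4.2], [0.26, 2.73], [-2.93, 2.93]. Speed limits (rad/s): [2.57, 2.57, 3.01, 3.14, 3.14, 3.14].

INTERFACE

Orientations are given as [roll, pitch, yaw] about the fixed x, y, z axes, in that order (R = Rz(yaw) Ry(pitch) Rx(roll)).
In Python, from plant import manip, imaging, finish_job gives the robot as it stands. The module is installed in compiled form; this text tells all that it offers.
- The arm moves only by the shell command python3 -m jog 'ROWS' [FORCE]. ROWS is JSON, a list of rows, each an object of numbers: "dx", "dy", "dz": the shift along the tool's x, y, z in mm; "turn": the turn about the tool's z in degrees; "gripper": the closure, from 0 (fully open) to 1 (shut). In form: [{"dx": .., "dy": .., "dz": .., "turn": .., "gripper": ..}, ...]. A call has exactly 5 rows; each row is the pose to reach, as a shift and turn from the pose commanded when the call began, along the tool's axes at that moment; what a row does not reach only later rows make up. A row lasts 1/12 s, in which the tool goes at most 41.7 mm and 7.16 degrees, less where a joint would pass 70% of its speed; a pose out of reach is approached as far as the arm can. A call with a gripper value outside its range is refused whole. The fingers move at their own pace and stop on an object; FORCE is the grip in N (left out, the last holds). Time passes only in rows, so rows that repeat a pose let the fingers close, or fill a call up. It gives the time, the measured TCP pose, the force and the opening at its end, in the units of the state.
- manip.state(): the state, without advancing time (a new reading comes with each control period).
- imaging.snapshot(name): name is "scene" or "top"; returns a dict with "pixels" (480x640x3 uint8, blue, green, red), "fovy" (degrees; the focal length in pixels is half the picture's height over the tangent of half this angle, whatever the lens; pixels are square), "cx", "cy" (the principal point, pixels), "extrinsics" (4x4, takes a point from camera to world coordinates). Camera axes: x right, y down, z forward; pixel columns grow to the right and rows downward; lengths in m; the calibration is good to about 2 mm. A picture is of the moment at which its call begins. There is no depth.
- finish_job(): hands the job in, once; it reports no verdict.
The state is a dict: "clock": time; "joint_pos": joint angles; "joint_vel": joint speeds; "joint_efforts": joint torques, N m; "tool_pos": TCP position; "ee_rot": TCP orientation; "force": force on the tool from outside, world axes, zero at the start; "moment": the same for the moment, N m; "opening": finger opening in m.
Only numpy, scipy, OpenCV 4.12 (cv2) and the standard library are available. Lean on these libraries where they do the work, as an engineer would, in place of code of your own. Each camera call takes 0.05 s, during which the arm holds its last target.

TASK

A flat dark coupon lies on the round measuring plate of the spectrometer, under its sample press. Press it down for a measurement: wind only the small inner knob on top of the press clockwise until the needle of the load gauge comes to rest inside the thick dark sector of the dial, without ever overloading the press by letting the needle reach the lone last mark of the scale. The large ring around the foot of the knob is already set for this coupon and must not be turned; leave the coupon where it lies and the things around undisturbed.

Things in the scene. Friction and masses are not known exactly. Their poses are not given: they have to be found in the camera images.
- spectrometer: white bench spectrometer, 250 x 310 x 125 mm, fixed; origin: centre of its underside, z up, x from operator's side to its 125 mm high back. On its steel deck (92 mm high) stands an aluminium C-frame press: column on the +y side, arm along y, its top 166 mm above the bench; press axis vertical, at x -30, y -40 mm. Nothing on the instrument stands higher than the knob
- knob_top (a point): centre of the upper face of the small inner press knob: fluted dark steel cylinder, 34 mm diameter, vertical axis, with a white line on its face. It stands 17 to 24 mm out of the ring and sinks 1.3 mm per radian as it is wound clockwise. This point turns with the knob
- knob (a joint): angle of the inner knob, rad, grows clockwise seen from above, 0 to 6.2. It needs some 1.8 to 4 rad from the start, so several grasps. It turns against about 0.06 N m of friction plus up to 0.04 N m of load, and stays where it is left. It drives the foot of the press, and itself, down 1.3 mm per radian
- ring_top (a point): centre of the upper face of the large outer height ring, 183 mm above the bench: fluted dark steel disc, 66 mm diameter, 16 mm thick, same axis as the knob, directly below the knob and 16 mm wider all round. It does not move up or down
- ring (a joint): angle of the outer ring, rad, grows clockwise seen from above; set differently each time, to be left as found. It is held only by about 0.08 N m of friction, so a finger that presses or grips it while turning drags it. It shifts the height of the press foot, 1.2 mm lower per radian
- ring_mark (a point): point on the rim of the ring's upper face, 33 mm from its axis, at the end of its white line; it may not move more than 5 mm (about 0.15 rad of the ring)
- needle (a joint): gauge needle angle, rad, grows clockwise from above. 0: no load, the foot does not touch the coupon yet; where it will is not known beforehand. Once it bears: about 1.2 rad per radian of the knob (12 N per radian of needle); it falls back about 0.15 when the knob is let go. Thick dark sector 1.1 to 1.9; thin marks at 0, 0.4, 0.8; lone last mark at 2.4 (overload)
- gauge (a point): centre of the load gauge's dial, 80 mm diameter, facing up, 183 mm above the bench, on the arm above the column, 115 mm from the knob's axis. Black needle, its long end 24 mm; the thick dark sector lies just outside its tip. When the needle reads 1.5 (middle of the sector) it points along the spectrometer's -x
- coupon: dark flat composite coupon, 80 x 25 x 4 mm, long along its x, lying loose on the measuring plate under the press foot; origin at the centre of its underside
- spare_coupon: bystander: a second such coupon lying on the steel deck beside the measuring plate; origin at the centre of its underside
- beaker: bystander: empty glass beaker, 66 mm diameter, 85 mm high, on the bench beside the instrument; origin at the centre of its underside
- bottle: bystander: amber reagent bottle, 60 mm diameter, 125 mm high, on the bench beside the instrument; origin at the centre of its underside
- jar: bystander: white jar, 60 mm diameter, 60 mm high, on the bench beside the instrument; origin at the centre of its underside
- plate (a point): centre of the upper face of the round steel measuring plate, 72 mm diameter, 97 mm above the bench, on the knob's axis under the press foot (steel, 20 mm diameter). The plate rests on the gauge's stiff load spring: it gives 0.83 mm per radian of the needle

How it is judged:
At the end, for the whole second after the job is handed in: The gauge needle rests inside the thick dark sector (1.1 to 1.9 rad); the rim of the large ring is within 5 mm of where it was (about 0.15 rad), the pressed coupon within 5 mm; spare coupon, beaker, bottle and jar within 20 mm of where they were (value of joint needle between 1.1 and 1.9 rad and distance of each of ring_mark, coupon from where it was at the start of the episode below 0.005 m and distance of each of spare_coupon, beaker, bottle, jar from where it was at the start of the episode below 0.02 m and velocity of joint needle between -0.1 and 0.1 rad/s); the robot touches nothing.
It fails at once if the large ring was turned by more than about 0.15 rad (distance of ring_mark from where it was at the start of the episode above 0.005 m).
It fails at once if the press was overloaded: the needle reached the last mark (value of joint needle above 2.4 rad).
It also fails if it takes over 61 s, if anything falls off the work surface, if the arm or the gripper's body presses on something with over 40 N, if the wrist force passes 120 N, or if a joint passes its speed limit or range.

## Working session

There is one attempt and no reset: what is moved stays moved. The work goes in short steps, Python scripts to look and compute and a shell command to move; the robot and the scene stay as the last step left them, time stands still between calls to the robot, and variables do not carry over. Pictures are saved under pics/ and viewed, and the job is handed in when it is done.

```bash
mkdir -p pics
python3 - <<'E'
from plant import manip, imaging
import cv2
print(manip.state(), manip.tips_ahead)
for n in("scene","top"):
    s=imaging.snapshot(n); cv2.imwrite(f"pics/{n}0.png",s["pixels"]); print(n,s["fovy"],s["cx"],s["cy"],s["extrinsics"].round(4).tolist() if hasattr(s["extrinsics"],'round') else s["extrinsics"])
E
```

```text
{'clock': 0.0, 'joint_pos': array([ 1.25269563e+00,  5.28558209e-02,  1.40177252e+00, -2.43622104e-06,
        1.68860292e+00, -7.03041594e-02]), 'joint_vel': array([ 0.00073969,  0.00043891,  0.00073925,  0.00101626, -0.00026098,
       -0.00106004]), 'joint_efforts': array([-1.68178808e-04, -3.81672370e+01, -3.60182297e+01, -1.13387484e-04,
        6.33282340e-03, -2.64657245e-06]), 'tool_pos': array([0.12873573, 0.50893773, 0.4038381 ]), 'ee_rot': array([-3.13995793e+00, -1.12691790e-04,  2.89379574e+00]), 'force': array([-0.3890622 ,  0.93851953, -0.58205214]), 'moment': array([-0.0056367 ,  0.01388065,  0.02571256]), 'opening': 0.08526093177061146} 0.1734
scene 45.07787328837354 336.2929402786731 234.07522445944852 [[-0.0516, 0.8136, -0.5792, 1.2502], [0.9986, 0.0485, -0.0208, 0.0928], [0.0112, -0.5794, -0.8149, 1.032], [0.0, 0.0, 0.0, 1.0]]
top 56.90461307882042 323.4038527777956 238.76450079033657 [[0.0239, -0.9959, 0.0878, 0.5442], [-0.9997, -0.024, 0.0005, 0.0952], [0.0016, -0.0878, -0.9961, 0.9534], [0.0, 0.0, 0.0, 1.0]]
```

View pics/scene0.png

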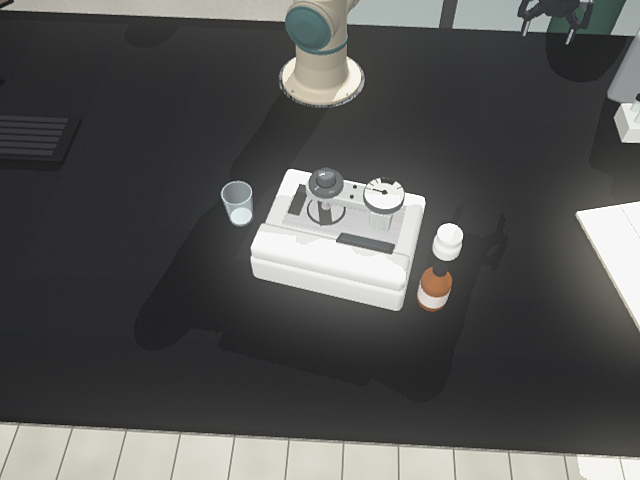

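View pics/top0.png

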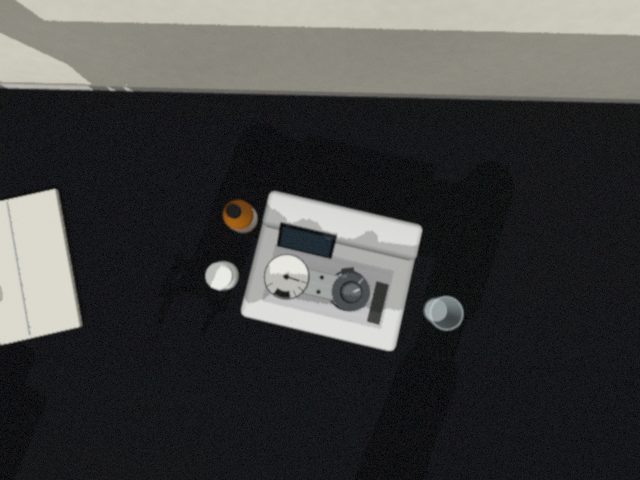

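Scene view: knob at about (325,178), gauge at (384,194). Top view: ring and knob at about (350,291), gauge at (287,277). I'll zoom in on the press.

Run:
```python
import cv2
t=cv2.imread("pics/top0.png")[240:340,230:410]; s=cv2.imread("pics/scene0.png")[155:255,260:420]
cv2.imwrite("pics/topz.png",cv2.resize(cv2.convertScaleAbs(t,alpha=1.5),None,fx=4.4,fy=4.4,interpolation=2))
cv2.imwrite("pics/scenez.png",cv2.resize(s,None,fx=5,fy=5,interpolation=2))
```

```text
(no output)
```

View pics/topz.png

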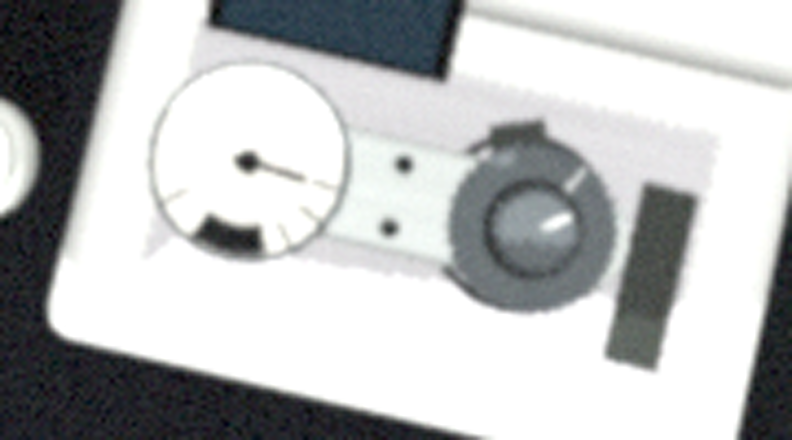

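View pics/scenez.png

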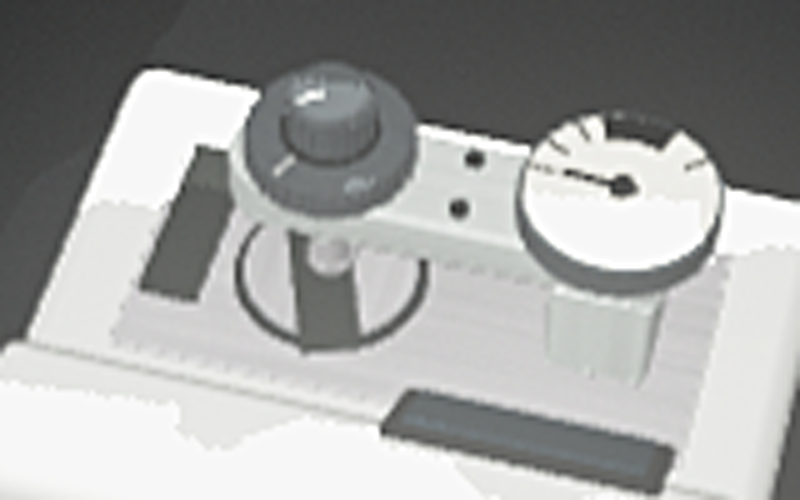

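```bash
cat > h.py <<'E'
import numpy as np, cv2
from plant import manip, imaging
def ray(s,u,v):
    f=240/np.tan(np.radians(s["fovy"])/2); E=np.array(s["extrinsics"])
    d=E[:3,:3]@np.array([(u-s["cx"])/f,(v-s["cy"])/f,1]); return E[:3,3],d/np.linalg.norm(d)
def atz(s,u,v,z):
    o,d=ray(s,u,v); return o+d*(z-o[2])/d[2]
def proj(s,p):
    f=240/np.tan(np.radians(s["fovy"])/2); E=np.array(s["extrinsics"])
    c=E[:3,:3].T@(np.array(p)-E[:3,3]); return np.array([s["cx"]+f*c[0]/c[2],s["cy"]+f*c[1]/c[2]])
E
cat > a.py <<'E'
from h import *
S=imaging.snapshot("scene");T=imaging.snapshot("top")
R1=atz(T,350.9,290.9,.183);R2=atz(S,326.2,181.6,.183)
G1=atz(T,286.6,276.6,.183);G2=atz(S,384.6,192,.183)
print(R1,R2,G1,G2,np.linalg.norm(R1-G1),np.linalg.norm(R2-G2))
c=(R1+R2)/2
o=[]
def circ(p,r): return np.array([p+[r*np.cos(a),r*np.sin(a),0] for a in np.linspace(0,2*np.pi,60)])
for nm,s,p0,(x0,y0,w,h) in(("t",T,R1,(310,255,80,75)),("s",S,R2,(285,150,80,75))):
    k=8; im=cv2.resize(cv2.convertScaleAbs(s["pixels"][y0:y0+h,x0:x0+w],alpha=1.5 if nm=="t" else 1),None,fx=k,fy=k,interpolation=2)
    for dz,r,col in((0,.033,(0,0,255)),(.0,.017,(0,255,255)),(.020,.017,(0,255,0)),(.024,.017,(255,0,0))):
        q=p0+[0,0,dz]
        pts=np.array([(proj(s,x)-[x0,y0]+.5)*k-.5 for x in circ(q,r)])
        cv2.polylines(im,[pts.astype(np.int32)],True,col,1)
    cv2.imwrite(f"pics/ov_{nm}.png",im)
E
python3 a.py
```

```text
[0.52280155 0.04597427 0.183     ] [0.5242174  0.04535667 0.183     ] [0.5447578  0.15783502 0.183     ] [0.54332022 0.15781143 0.183     ] 0.11399519584807957 0.1140657294930133
```

View pics/ov_t.png

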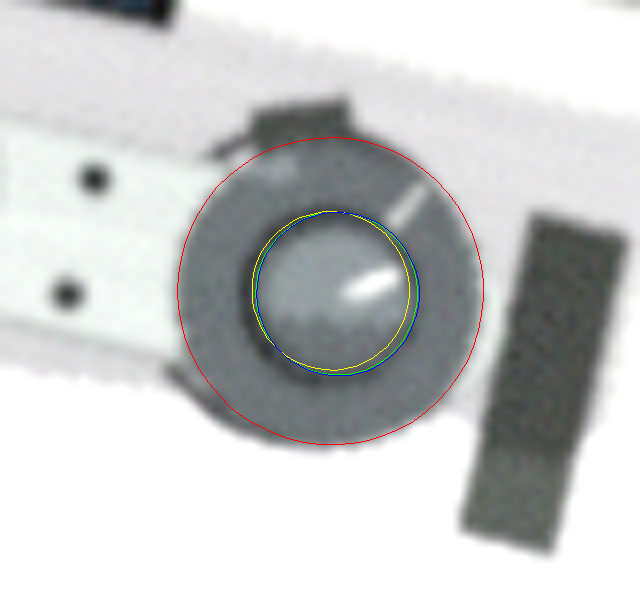

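View pics/ov_s.png

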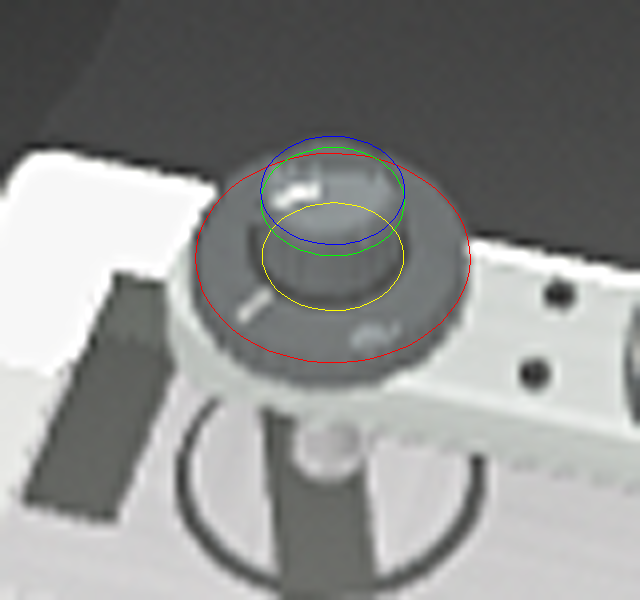

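```bash
python3 -m jog '[{"dx":-20,"dy":-14,"gripper":0},{"dx":-52,"dy":-37,"gripper":0},{"dx":-84,"dy":-60,"gripper":0},{"dx":-116,"dy":-83,"gripper":0},{"dx":-148,"dy":-106,"gripper":0}]' 30
python3 -m jog '[{"dx":-32,"dy":-23,"gripper":0},{"dx":-64,"dy":-46,"gripper":0},{"dx":-96,"dy":-69,"gripper":0},{"dx":-128,"dy":-92,"gripper":0},{"dx":-160,"dy":-115,"gripper":0}]'
cat > w.py <<'E'
from h import *
import sys
x=np.array([.5229,.0458]) if len(sys.argv)<3 else np.array([float(sys.argv[1]),float(sys.argv[2])])
s=manip.state();yaw=s["ee_rot"][2];d=x-s["tool_pos"][:2]
print("t",s["clock"].round(2) if hasattr(s["clock"],'round') else s["clock"],"pos",s["tool_pos"].round(4),"rot",s["ee_rot"].round(4),"q",s["joint_pos"].round(3),"F",s["force"].round(2),"M",s["moment"].round(3),"op",round(s["opening"],4))
print("need dx,dy mm",1000*(d@[np.cos(yaw),np.sin(yaw)]),1000*(d@[np.sin(yaw),-np.cos(yaw)]))
E
python3 w.py
```

```text
t 0.2 pos [0.1287 0.509  0.4042] rot [-3.1407e+00 -1.0000e-04  2.8938e+00] q [ 1.253  0.053  1.401  0.     1.689 -0.07 ] F [-0.35 -0.28  1.24] M [-0.012  0.022  0.035] op 0.0854
need dx,dy mm -495.72329355435863 -352.33322569881767validation failed for argument at $[0]...
validation failed for argument at $[0]...
```

```bash
python3 -m jog '[{"dx":-20,"dy":-14,"dz":0,"turn":0,"gripper":0},{"dx":-52,"dy":-37,"dz":0,"turn":0,"gripper":0},{"dx":-84,"dy":-60,"dz":0,"turn":0,"gripper":0},{"dx":-116,"dy":-83,"dz":0,"turn":0,"gripper":0},{"dx":-148,"dy":-106,"dz":0,"turn":0,"gripper":0}]' 30; python3 w.py
```

```text
clock: 0.62
tool_pos: [0.2468, 0.3684, 0.4045]
ee_rot: [-3.142, 0.0, 2.895]
force: [0.2, 0.1, -0.2]
opening: 0.0854
t 0.6167 pos [0.2468 0.3684 0.4045] rot [-3.1415  0.      2.8946] q [ 0.897 -0.182  1.625 -0.     1.699 -0.427] F [ 0.16  0.05 -0.2 ] M [-0.04  -0.041  0.036] op 0.0854
need dx,dy mm -346.5687301189591 -245.3013053261237
```

```bash
python3 -m jog '[{"dx":-32,"dy":-23,"dz":0,"turn":0,"gripper":0},{"dx":-64,"dy":-46,"dz":0,"turn":0,"gripper":0},{"dx":-96,"dy":-69,"dz":0,"turn":0,"gripper":0},{"dx":-128,"dy":-92,"dz":0,"turn":0,"gripper":0},{"dx":-160,"dy":-115,"dz":0,"turn":0,"gripper":0}]'; python3 -m jog '[{"dx":-32,"dy":-23,"dz":0,"turn":-5,"gripper":0},{"dx":-64,"dy":-46,"dz":0,"turn":-10,"gripper":0},{"dx":-96,"dy":-69,"dz":0,"turn":-15,"gripper":0},{"dx":-128,"dy":-92,"dz":0,"turn":-20,"gripper":0},{"dx":-155,"dy":-110,"dz":0,"turn":-25,"gripper":0}]'; python3 w.py
```

```text
clock: 1.03
tool_pos: [0.3738, 0.2174, 0.4048]
ee_rot: [3.141, 0.0, 2.894]
force: [0.5, -0.2, 0.3]
opening: 0.0856
clock: 1.45
tool_pos: [0.4976, 0.0721, 0.4045]
ee_rot: [-3.141, -0.0, -2.95]
force: [0.9, 1.2, -0.5]
opening: 0.0851
t 1.45 pos [0.4976 0.0721 0.4045] rot [-3.1414e+00 -1.0000e-04 -2.9501e+00] q [ 0.071 -0.011  1.465 -0.     1.687 -1.692] F [ 0.95  1.18 -0.55] M [0.005 0.025 0.047] op 0.0851
need dx,dy mm -19.87502739311458 -30.656695443875176
```

```bash
python3 -m jog '[{"dx":-8,"dy":-12,"dz":0,"turn":0,"gripper":0.2},{"dx":-15,"dy":-24,"dz":0,"turn":0,"gripper":0.35},{"dx":-19.5,"dy":-30.3,"dz":0,"turn":0,"gripper":0.35},{"dx":-19.5,"dy":-30.3,"dz":0,"turn":0,"gripper":0.35},{"dx":-19.5,"dy":-30.3,"dz":0,"turn":0,"gripper":0.35}]'; python3 w.py
cat > sn.py <<'E'
from h import *
import sys
n=sys.argv[1]
S=imaging.snapshot("scene");T=imaging.snapshot("top")
a=cv2.resize(S["pixels"][110:240,250:425],None,fx=4.4,fy=4.4,interpolation=2)
b=cv2.resize(cv2.convertScaleAbs(T["pixels"][225:345,230:410],alpha=1.5),None,fx=4.4,fy=4.4,interpolation=2)
cv2.imwrite(f"pics/s{n}.png",a);cv2.imwrite(f"pics/t{n}.png",b)
E
python3 sn.py 1
```

```text
clock: 1.87
tool_pos: [0.521, 0.0492, 0.4047]
ee_rot: [3.141, -0.0, -2.953]
force: [0.4, -0.1, -0.8]
opening: 0.0553
t 1.8667 pos [0.521  0.0492 0.4047] rot [ 3.1411e+00 -3.0000e-04 -2.9530e+00] q [ 0.023  0.048  1.406  0.     1.689 -1.736] F [ 0.45 -0.09 -0.84] M [ 0.06  -0.011  0.011] op 0.0553
need dx,dy mm -1.2416298963364454 -3.6884638410773842
```

View pics/s1.png

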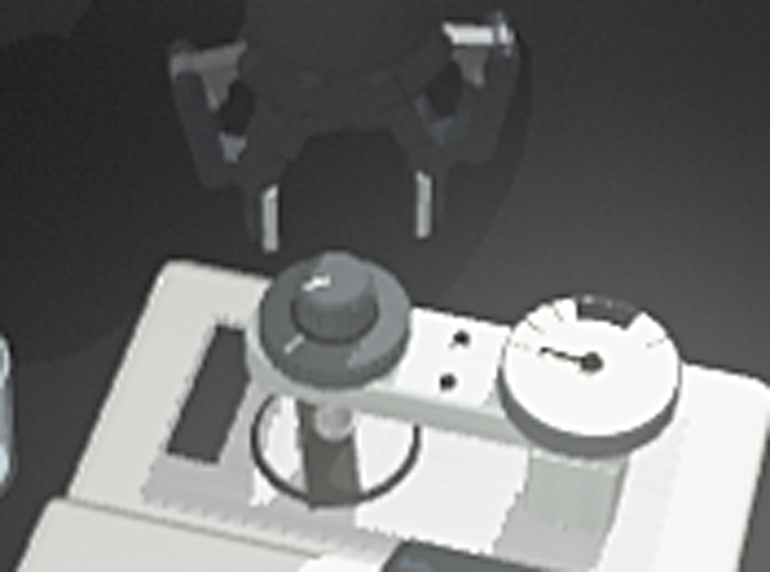

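View pics/t1.png

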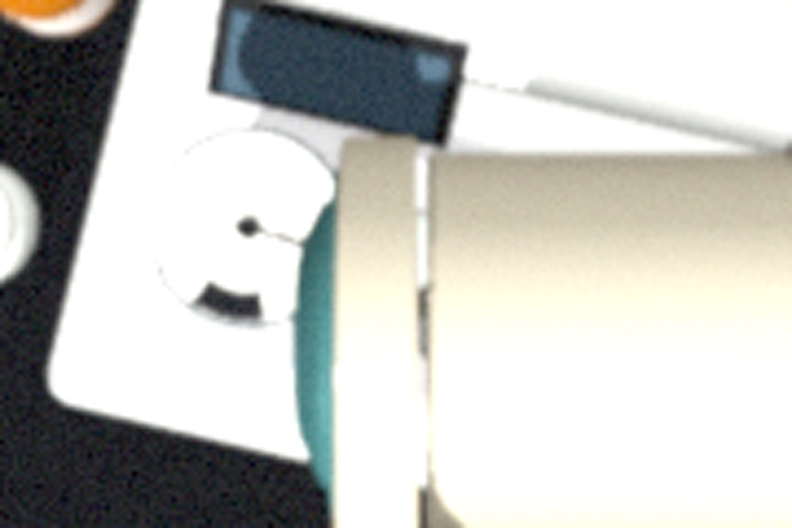

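```bash
python3 - <<'E'
from h import *
S=imaging.snapshot("scene");s=manip.state();y=np.array([-.187,.982])
for sg,uv in((-1,(311.6,166.4)),(1,(346.1,163.6))):
    for z in(.22,.225,.23,.235,.24):
        p=np.r_[s["tool_pos"][:2]+sg*y*.029,z]; print(sg,z,proj(S,p).round(1),uv)
E
python3 w.py
```

```text
-1 0.22 [313.1 168.9] (311.6, 166.4)
-1 0.225 [313.  167.1] (311.6, 166.4)
-1 0.23 [312.9 165.3] (311.6, 166.4)
-1 0.235 [312.9 163.4] (311.6, 166.4)
-1 0.24 [312.8 161.6] (311.6, 166.4)
1 0.22 [343.7 166. ] (346.1, 163.6)
1 0.225 [343.8 164.1] (346.1, 163.6)
1 0.23 [343.8 162.3] (346.1, 163.6)
1 0.235 [343.9 160.5] (346.1, 163.6)
1 0.24 [343.9 158.7] (346.1, 163.6)
t 2.0167 pos [0.5207 0.0494 0.405 ] rot [ 3.1414e+00  4.0000e-04 -2.9519e+00] q [ 0.024  0.047  1.406  0.     1.689 -1.737] F [ 0.14  1.09 -0.56] M [ 0.026  0.009 -0.037] op 0.0556
need dx,dy mm -1.4400420179570423 -3.96562038596606
```

```bash
python3 -m jog '[{"dx":-1.4,"dy":-4,"dz":0,"turn":0,"gripper":0.25},{"dx":-1.4,"dy":-4,"dz":3,"turn":0,"gripper":0.25},{"dx":-1.4,"dy":-4,"dz":10,"turn":0,"gripper":0.25},{"dx":-1.4,"dy":-4,"dz":16,"turn":0,"gripper":0.25},{"dx":-1.4,"dy":-4,"dz":16,"turn":0,"gripper":0.25}]'; python3 w.py; python3 sn.py 2
```

```text
clock: 2.43
tool_pos: [0.5232, 0.0448, 0.3865]
ee_rot: [3.141, -0.003, -2.953]
force: [-0.3, -1.0, -0.3]
opening: 0.064
t 2.4333 pos [0.5232 0.0448 0.3865] rot [ 3.1409e+00 -3.1000e-03 -2.9531e+00] q [ 0.015  0.059  1.43   0.     1.656 -1.744] F [-0.27 -1.04 -0.26] M [-0.011 -0.015 -0.004] op 0.064
need dx,dy mm 0.0624022189085679 1.0392010157316496
```

View pics/s2.png

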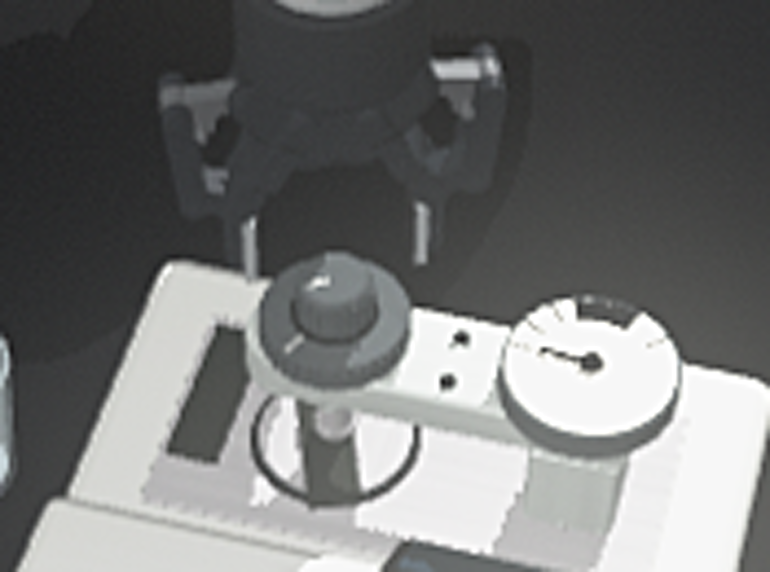

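```bash
python3 -m jog '[{"dx":0,"dy":0.5,"dz":5,"turn":0,"gripper":0.25},{"dx":0,"dy":0.5,"dz":10,"turn":0,"gripper":0.25},{"dx":0,"dy":0.5,"dz":15,"turn":0,"gripper":0.25},{"dx":0,"dy":0.5,"dz":18,"turn":0,"gripper":0.25},{"dx":0,"dy":0.5,"dz":18,"turn":0,"gripper":0.25}]'; python3 w.py; python3 sn.py 3; python3 w.py
```

```text
clock: 2.95
tool_pos: [0.5232, 0.0453, 0.3695]
ee_rot: [3.141, -0.002, -2.953]
force: [-0.5, 0.0, -0.7]
opening: 0.0638
t 2.95 pos [0.5232 0.0453 0.3695] rot [ 3.1412e+00 -1.7000e-03 -2.9531e+00] q [ 0.016  0.066  1.456  0.     1.621 -1.743] F [-0.54  0.01 -0.67] M [0.002 0.005 0.006] op 0.0638
need dx,dy mm 0.17672655745711513 0.5925482827602317
t 3.05 pos [0.5233 0.0452 0.3706] rot [ 3.1414e+00 -2.0000e-04 -2.9531e+00] q [ 0.016  0.065  1.455  0.     1.622 -1.743] F [0.65 0.04 0.42] M [ 0.039 -0.024 -0.027] op 0.0636
need dx,dy mm 0.26691717177304325 0.6125717235308644
```

View pics/s3.png

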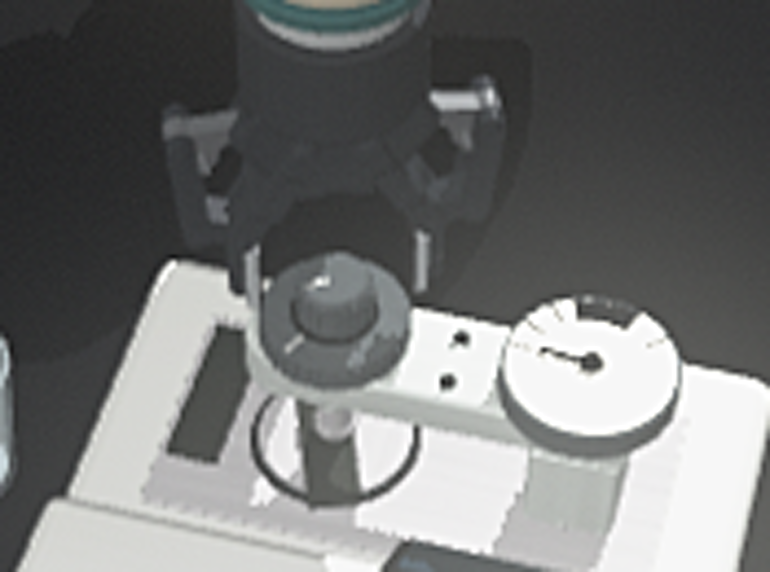

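```bash
python3 - <<'E'
from h import *
S=imaging.snapshot("scene");s=manip.state();y=np.array([-.187,.982])
z0=s["tool_pos"][2]
for z in(.185,.19,.195,.20):
  for o in (-.011,.011):
    p=np.r_[s["tool_pos"][:2]+y*.034+o*np.array([.982,.187]),z]; print(round(z0-z,4),z,((proj(S,p)-[250,110])*4.4).round(0))
E
python3 - <<'E'
import cv2
a=cv2.imread("pics/s3.png")[200:400,200:460]
cv2.imwrite("pics/s3z.png",cv2.resize(cv2.convertScaleAbs(a,alpha=1.6,beta=20),None,fx=3,fy=3))
E
```

```text
0.1858 0.185 [408. 284.]
0.1858 0.185 [416. 322.]
0.1808 0.19 [409. 277.]
0.1808 0.19 [416. 315.]
0.1758 0.195 [409. 269.]
0.1758 0.195 [416. 307.]
0.1708 0.2 [409. 261.]
0.1708 0.2 [416. 299.]
```

View pics/s3z.png

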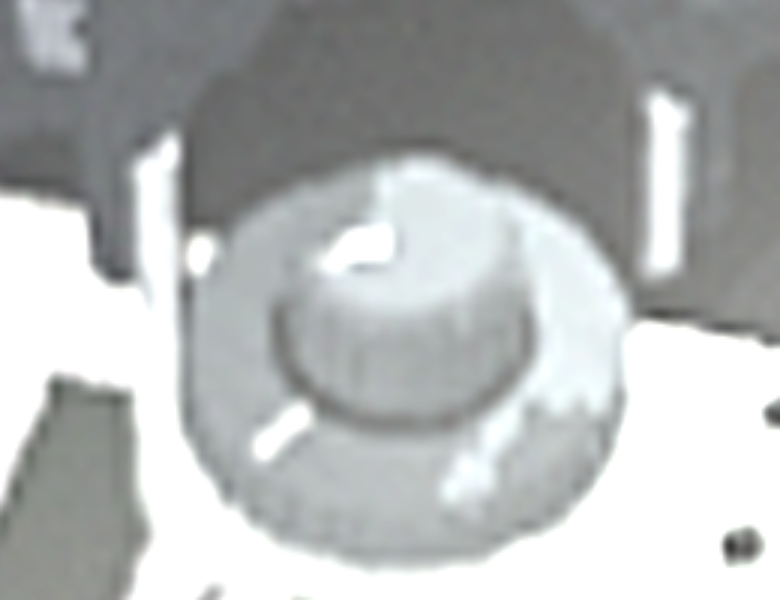

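```bash
python3 -m jog '[{"dx":0,"dy":0.5,"dz":3,"turn":0,"gripper":0.25},{"dx":0,"dy":0.5,"dz":6,"turn":0,"gripper":0.25},{"dx":0,"dy":0.5,"dz":9,"turn":0,"gripper":0.25},{"dx":0,"dy":0.5,"dz":9,"turn":0,"gripper":0.35},{"dx":0,"dy":0.5,"dz":9,"turn":0,"gripper":0.45}]' 20; python3 w.py; python3 sn.py 4; python3 w.py
```

```text
clock: 3.52
tool_pos: [0.5232, 0.0457, 0.3613]
ee_rot: [3.141, -0.001, -2.953]
force: [0.2, -0.1, 0.2]
opening: 0.0472
t 3.5167 pos [0.5232 0.0457 0.3613] rot [ 3.1414e+00 -6.0000e-04 -2.9530e+00] q [ 0.017  0.07   1.469  0.     1.604 -1.743] F [ 0.23 -0.1   0.18] M [-0.019  0.04   0.031] op 0.0472
need dx,dy mm 0.23482459526147206 0.12417719622347695
t 3.6167 pos [0.5232 0.0457 0.3618] rot [ 3.1415e+00  2.0000e-04 -2.9531e+00] q [ 0.017  0.069  1.468  0.     1.604 -1.742] F [ 0.23 -0.64 -0.14] M [-0.009 -0.027 -0.015] op 0.0468
need dx,dy mm 0.30232256044264616 0.12137457812881776
```

View pics/s4.png

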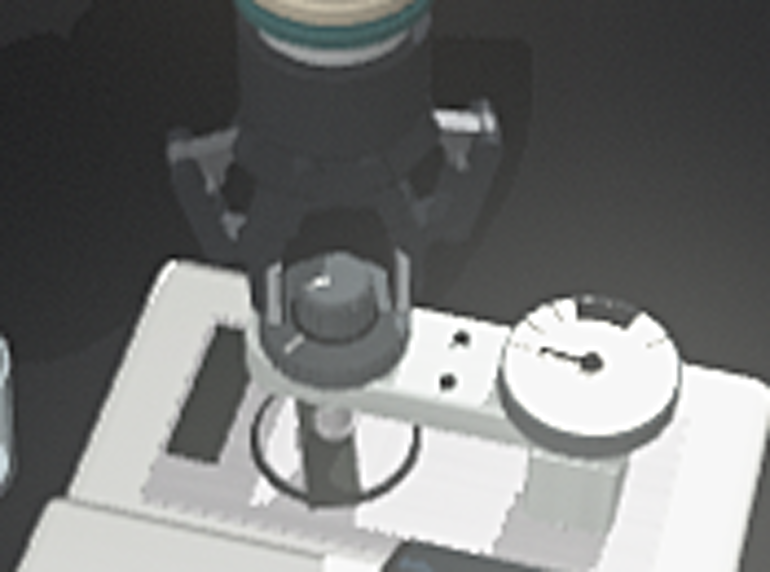

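The pads straddle the knob at x≈270 and 402, with the knob centred at about 337, and the needle still reads 0. I'm closing the gripper now.

```bash
python3 -m jog '[{"dx":0,"dy":0,"dz":0,"turn":0,"gripper":0.5},{"dx":0,"dy":0,"dz":0,"turn":0,"gripper":0.55},{"dx":0,"dy":0,"dz":0,"turn":0,"gripper":0.62},{"dx":0,"dy":0,"dz":0,"turn":0,"gripper":0.7},{"dx":0,"dy":0,"dz":0,"turn":0,"gripper":0.75}]' 25; python3 w.py;python3 sn.py 5; python3 w.py
```

```text
clock: 4.03
tool_pos: [0.5232, 0.0457, 0.362]
ee_rot: [-3.141, 0.001, -2.953]
force: [-0.8, -1.0, 2.0]
opening: 0.0319
t 4.0333 pos [0.5232 0.0457 0.362 ] rot [-3.1414e+00  5.0000e-04 -2.9531e+00] q [ 0.017  0.069  1.468 -0.     1.604 -1.743] F [-0.77 -0.97  2.02] M [-0.153  0.031 -0.029] op 0.0319
need dx,dy mm 0.28201937385593456 0.1651623562537071
t 4.1333 pos [0.5232 0.0457 0.362 ] rot [-3.1415e+00  5.0000e-04 -2.9532e+00] q [ 0.017  0.069  1.468 -0.     1.604 -1.742] F [-0.58 -1.11  2.49] M [-0.143  0.022  0.063] op 0.0315
need dx,dy mm 0.27119834929173364 0.18722119119511524
```

View pics/s5.png

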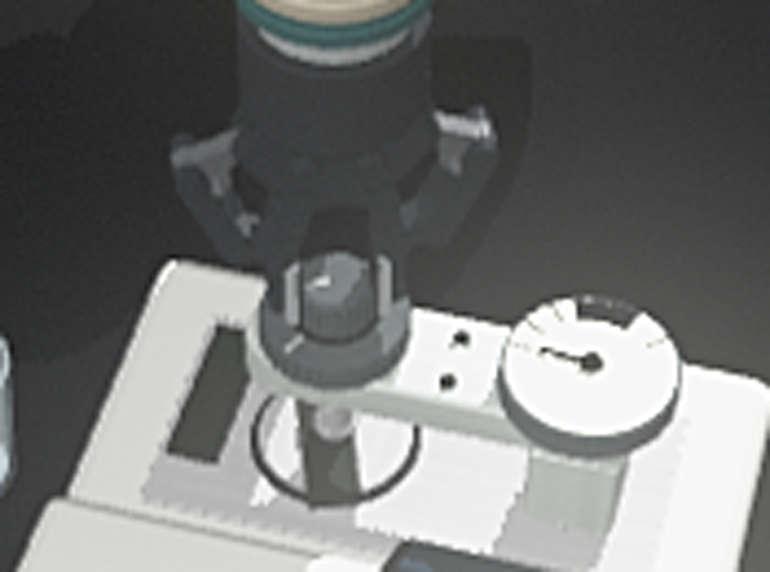

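```bash
python3 -m jog '[{"dx":0,"dy":0,"dz":0.1,"turn":4,"gripper":0.75},{"dx":0,"dy":0,"dz":0.2,"turn":9,"gripper":0.75},{"dx":0,"dy":0,"dz":0.3,"turn":14,"gripper":0.75},{"dx":0,"dy":0,"dz":0.4,"turn":19,"gripper":0.75},{"dx":0,"dy":0,"dz":0.5,"turn":24,"gripper":0.75}]' 25; python3 w.py;python3 sn.py 6; python3 w.py
```

```text
clock: 4.55
tool_pos: [0.5232, 0.0452, 0.3615]
ee_rot: [-3.14, 0.001, 2.906]
force: [0.1, -4.5, 2.2]
opening: 0.0319
t 4.55 pos [0.5232 0.0452 0.3615] rot [-3.1400e+00  8.0000e-04  2.9063e+00] q [ 0.016  0.069  1.469 -0.002  1.603 -1.319] F [ 0.12 -4.52  2.2 ] M [-0.837  0.094  0.073] op 0.0319
need dx,dy mm 0.45860450776031064 0.5217811775816651
t 4.65 pos [0.5232 0.0452 0.3614] rot [-3.1402e+00  7.0000e-04  2.9095e+00] q [ 0.016  0.069  1.469 -0.002  1.603 -1.323] F [-0.93 -5.61  3.06] M [-0.91   0.119 -0.018] op 0.0315
need dx,dy mm 0.4578912099581933 0.5338513820805777
```

View pics/s6.png

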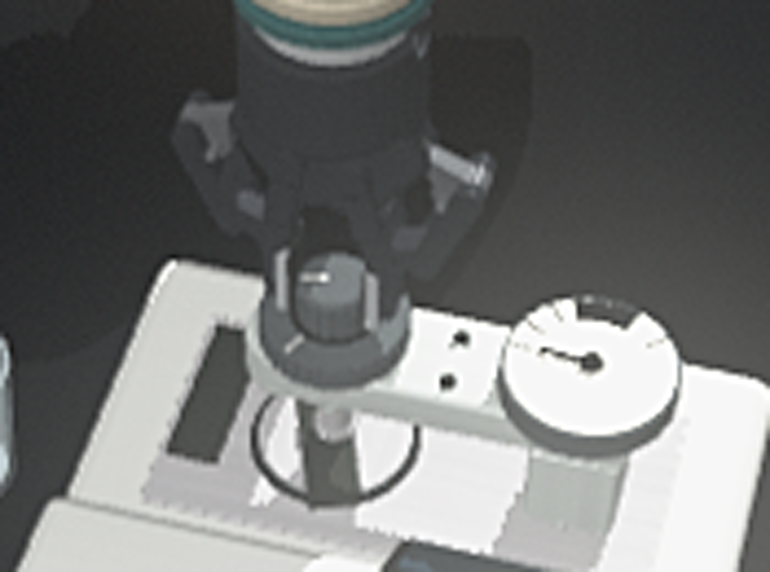

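Knob turned by about 0.42 rad and the ring's white line stayed at (292,344). There is a small sideways load of 5 N, so I'm shifting slightly and going on.

```bash
python3 -m jog '[{"dx":0,"dy":-0.4,"dz":0.15,"turn":7,"gripper":0.75},{"dx":0,"dy":-0.4,"dz":0.3,"turn":14,"gripper":0.75},{"dx":0.1,"dy":-0.4,"dz":0.5,"turn":21,"gripper":0.75},{"dx":0.1,"dy":-0.4,"dz":0.6,"turn":28,"gripper":0.75},{"dx":0.1,"dy":-0.4,"dz":0.8,"turn":34,"gripper":0.75}]' 25; python3 w.py;python3 sn.py 7; python3 w.py
```

```text
clock: 5.07
tool_pos: [0.5228, 0.0444, 0.3606]
ee_rot: [-3.139, 0.001, 2.314]
force: [-3.7, -8.1, 4.8]
opening: 0.0319
t 5.0667 pos [0.5228 0.0444 0.3606] rot [-3.1390e+00  1.4000e-03  2.3138e+00] q [ 0.015  0.069  1.471 -0.003  1.603 -0.728] F [-3.73 -8.07  4.84] M [-1.516  0.719  0.101] op 0.0319
need dx,dy mm 0.9561895853465175 0.9552693346014323
t 5.1667 pos [0.5228 0.0444 0.3606] rot [-3.1390e+00  1.4000e-03  2.3161e+00] q [ 0.015  0.069  1.471 -0.003  1.603 -0.73 ] F [-2.56 -6.54  4.03] M [-1.349  0.588 -0.025] op 0.0316
need dx,dy mm 0.96606899765872 0.9743463390352042
```

View pics/s7.png

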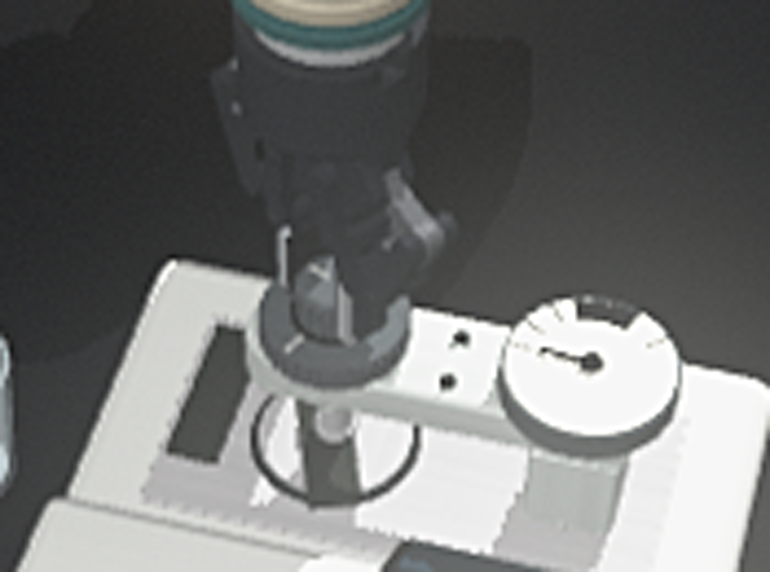

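```bash
python3 -m jog '[{"dx":-0.3,"dy":-0.7,"dz":0.15,"turn":7,"gripper":0.75},{"dx":-0.3,"dy":-0.7,"dz":0.3,"turn":14,"gripper":0.75},{"dx":-0.3,"dy":-0.7,"dz":0.5,"turn":21,"gripper":0.75},{"dx":-0.3,"dy":-0.7,"dz":0.6,"turn":28,"gripper":0.75},{"dx":-0.3,"dy":-0.7,"dz":0.7,"turn":34,"gripper":0.75}]' 25; python3 w.py;python3 sn.py 8; python3 w.py
```

```text
clock: 5.58
tool_pos: [0.5222, 0.0438, 0.3599]
ee_rot: [-3.138, 0.002, 1.72]
force: [-7.9, -7.7, 6.2]
opening: 0.032
t 5.5833 pos [0.5222 0.0438 0.3599] rot [-3.1383e+00  2.2000e-03  1.7205e+00] q [ 0.014  0.068  1.473 -0.003  1.603 -0.136] F [-7.91 -7.73  6.25] M [-1.264  1.51   0.119] op 0.032
need dx,dy mm 1.8746105966676283 1.015738736397008
t 5.6833 pos [0.5222 0.0438 0.3599] rot [-3.1382e+00  2.1000e-03  1.7228e+00] q [ 0.014  0.068  1.474 -0.003  1.603 -0.138] F [-8.61 -7.84  6.03] M [-1.29   1.331  0.009] op 0.0316
need dx,dy mm 1.8849271784944872 1.0302125727769198
```

View pics/s8.png

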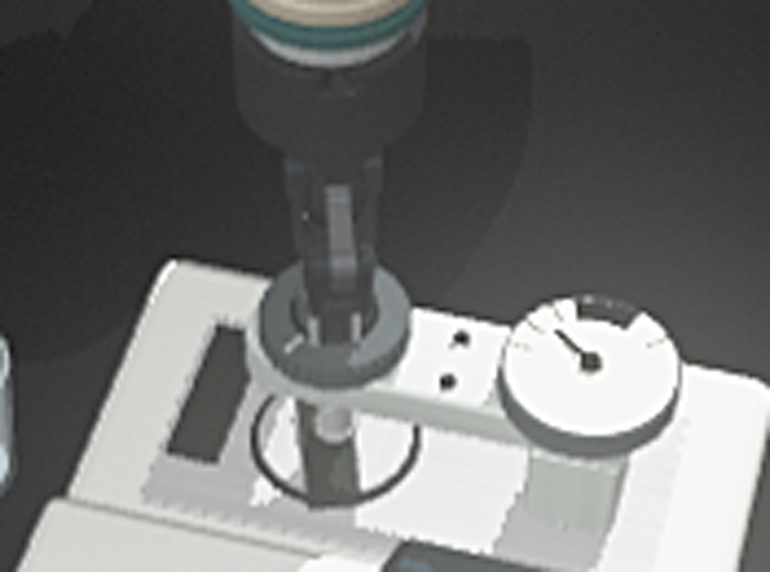

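View pics/t8.png

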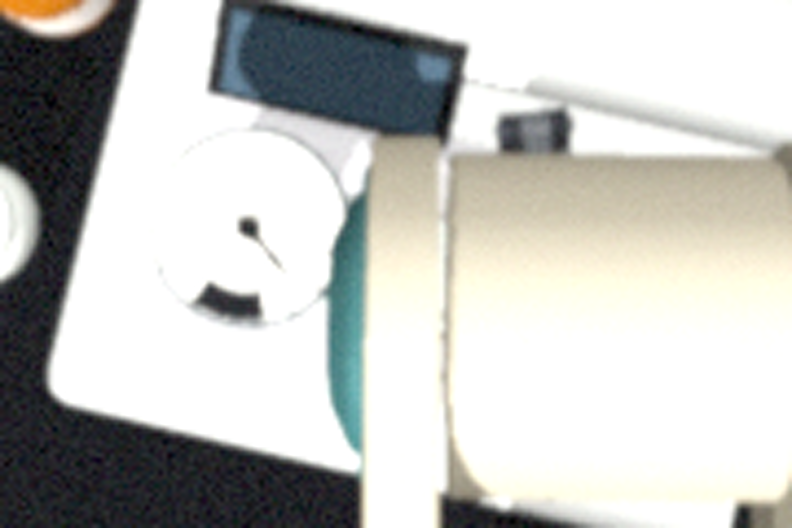

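```bash
python3 -m jog '[{"dx":-0.4,"dy":-0.6,"dz":0.1,"turn":5,"gripper":0.75},{"dx":-0.4,"dy":-0.6,"dz":0.2,"turn":11,"gripper":0.75},{"dx":-0.4,"dy":-0.6,"dz":0.3,"turn":17,"gripper":0.75},{"dx":-0.4,"dy":-0.6,"dz":0.4,"turn":23,"gripper":0.75},{"dx":-0.4,"dy":-0.6,"dz":0.5,"turn":28,"gripper":0.75}]' 25; python3 w.py;python3 sn.py 9; python3 w.py
```

```text
clock: 6.1
tool_pos: [0.5214, 0.0436, 0.3594]
ee_rot: [-3.138, 0.003, 1.233]
force: [-10.5, -5.1, 7.8]
opening: 0.032
t 6.1 pos [0.5214 0.0436 0.3594] rot [-3.1381e+00  3.0000e-03  1.2331e+00] q [ 0.013  0.066  1.476 -0.002  1.603  0.351] F [-10.49  -5.1    7.76] M [-1.002  1.863  0.092] op 0.032
need dx,dy mm 2.5575526673754423 0.6739225354529369
t 6.2 pos [0.5214 0.0436 0.3594] rot [-3.1381e+00  3.0000e-03  1.2352e+00] q [ 0.013  0.066  1.476 -0.002  1.603  0.349] F [-10.82  -5.33   7.06] M [-0.981  1.764 -0.008] op 0.0316
need dx,dy mm 2.5597550942499927 0.7145184406066165
```

View pics/s9.png

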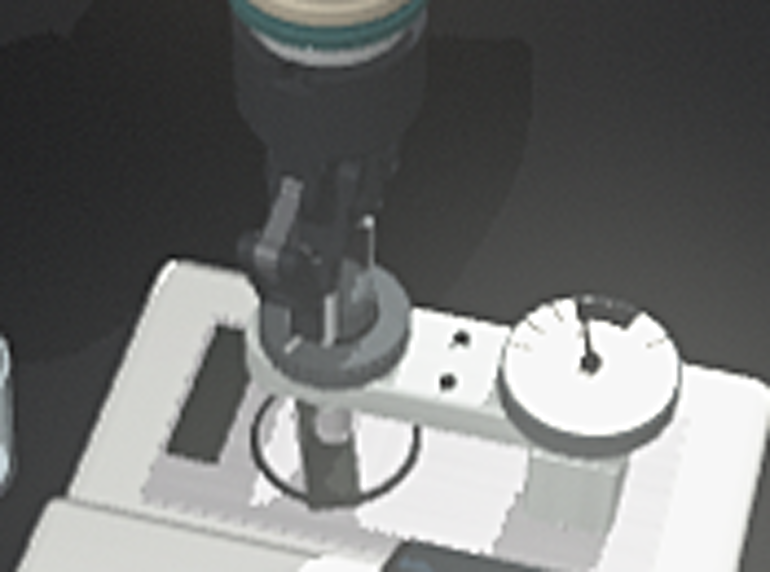

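View pics/t9.png

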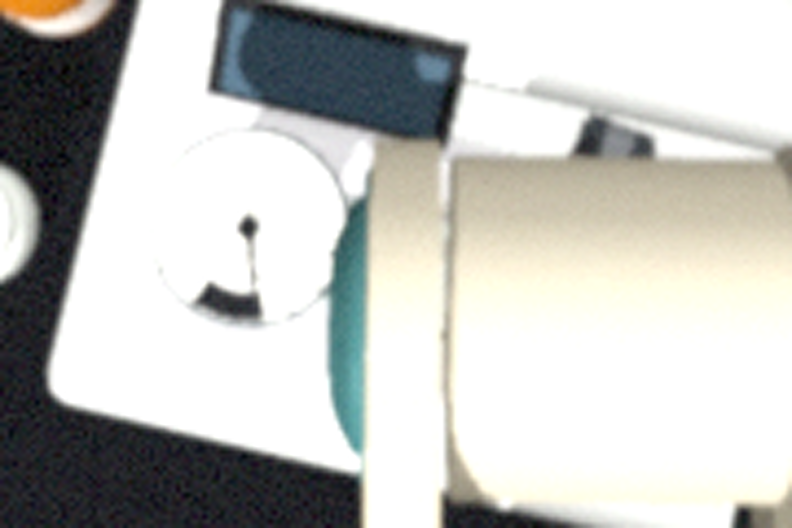

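```bash
python3 -m jog '[{"dx":-0.4,"dy":-0.4,"dz":0.1,"turn":5,"gripper":0.75},{"dx":-0.4,"dy":-0.4,"dz":0.1,"turn":10,"gripper":0.75},{"dx":-0.4,"dy":-0.4,"dz":0.2,"turn":15,"gripper":0.75},{"dx":-0.4,"dy":-0.4,"dz":0.2,"turn":19,"gripper":0.75},{"dx":-0.4,"dy":-0.4,"dz":0.2,"turn":22,"gripper":0.75}]' 25; python3 w.py;python3 sn.py 10; python3 w.py
```

```text
clock: 6.62
tool_pos: [0.5208, 0.0438, 0.359]
ee_rot: [-3.138, 0.004, 0.851]
force: [-10.8, -3.3, 7.0]
opening: 0.0318
t 6.6167 pos [0.5208 0.0438 0.359 ] rot [-3.1383  0.0037  0.8513] q [ 1.300e-02  6.500e-02  1.478e+00 -1.000e-03  1.603e+00  7.330e-01] F [-10.78  -3.29   6.99] M [-0.603  1.892  0.097] op 0.0318
need dx,dy mm 2.9297326720684453 0.25179648577929603
t 6.7167 pos [0.5208 0.0438 0.359 ] rot [-3.1383  0.0037  0.853 ] q [ 1.300e-02  6.500e-02  1.478e+00 -1.000e-03  1.603e+00  7.310e-01] F [-11.41  -3.13   6.48] M [-0.596  1.929 -0.009] op 0.0319
need dx,dy mm 2.928467730429177 0.26782172941855364
```

View pics/s10.png

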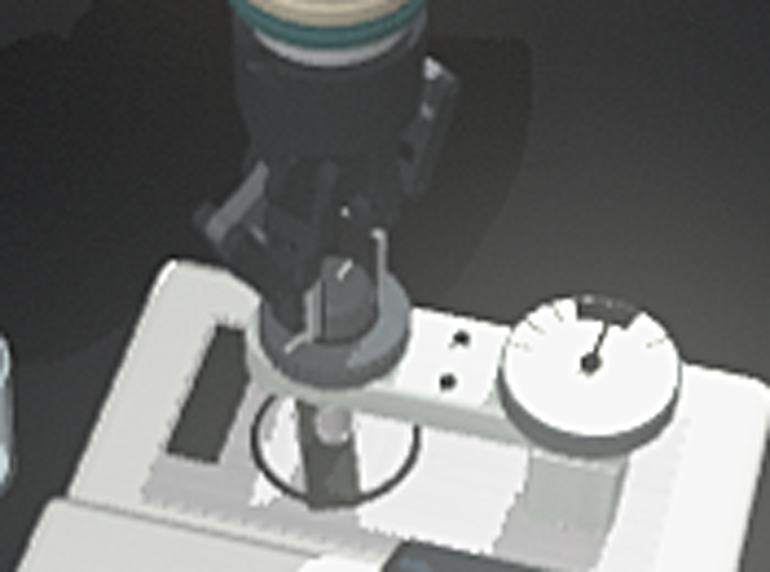

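View pics/t10.png

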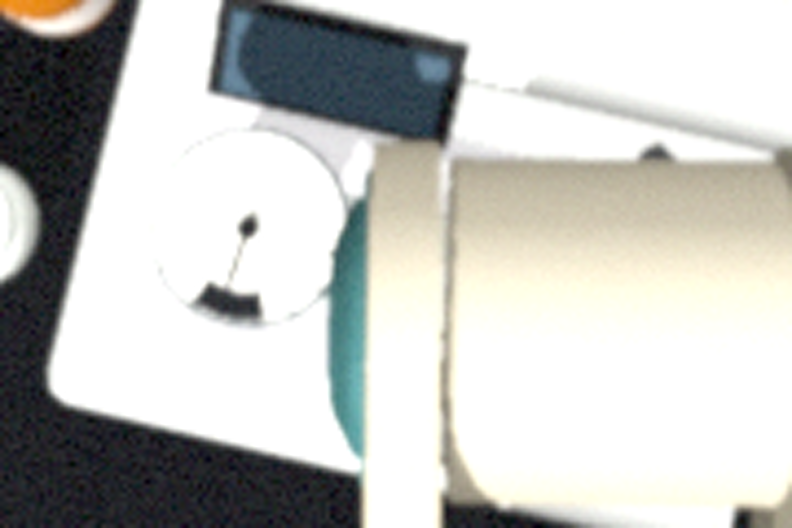

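Held, the needle points just past the middle of the sector, at about 1.6 rad. I'm letting go now.

```bash
python3 -m jog '[{"dx":0,"dy":0,"dz":0,"turn":0,"gripper":0.6},{"dx":0,"dy":0,"dz":0,"turn":0,"gripper":0.5},{"dx":0,"dy":0,"dz":0,"turn":0,"gripper":0.4},{"dx":0,"dy":0,"dz":0,"turn":0,"gripper":0.3},{"dx":0,"dy":0,"dz":0,"turn":0,"gripper":0.3}]'; python3 w.py;python3 sn.py 11; python3 w.py
```

```text
clock: 7.13
tool_pos: [0.5217, 0.044, 0.3589]
ee_rot: [-3.141, -0.0, 0.853]
force: [-0.9, -0.5, -0.3]
opening: 0.0597
t 7.1333 pos [0.5217 0.044  0.3589] rot [-3.1415e+00 -3.0000e-04  8.5250e-01] q [0.014 0.066 1.477 0.    1.598 0.732] F [-0.85 -0.49 -0.31] M [-0.014  0.039 -0.004] op 0.0597
need dx,dy mm 2.106437399204459 -0.2663513844036343
t 7.2333 pos [0.5217 0.044  0.3589] rot [-3.1415e+00 -2.0000e-04  8.5220e-01] q [0.014 0.066 1.477 0.    1.598 0.732] F [-0.1   0.48  0.6 ] M [-0.002 -0.023 -0.055] op 0.0598
need dx,dy mm 2.1431633472526137 -0.26968212540159453
```

View pics/s11.png

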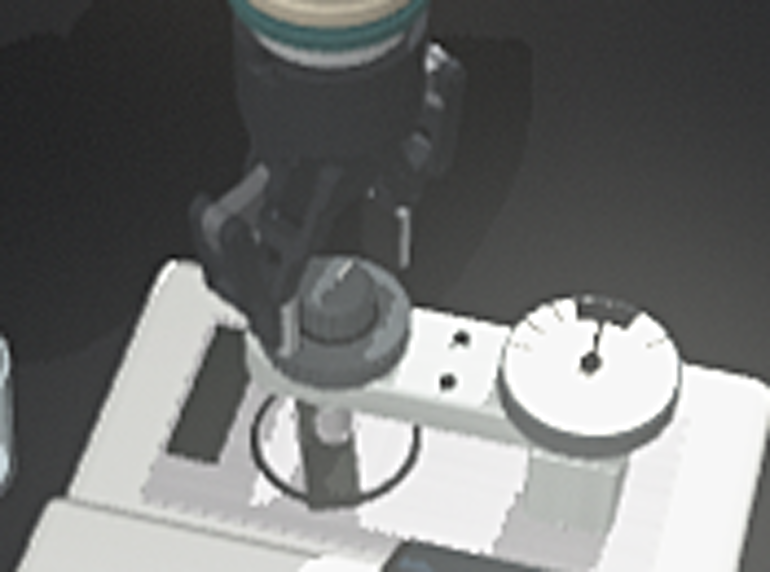

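View pics/t11.png

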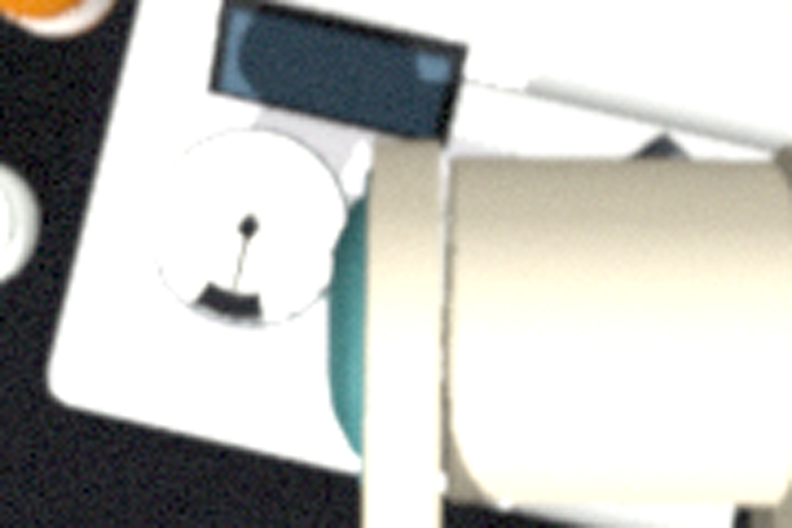

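The needle rests mid-sector, at about 1.47 rad. Next I raise the gripper and clear away for a final check.

```bash
python3 -m jog '[{"dx":0,"dy":0,"dz":-5,"turn":0,"gripper":0.2},{"dx":0,"dy":0,"dz":-15,"turn":0,"gripper":0.2},{"dx":0,"dy":0,"dz":-30,"turn":0,"gripper":0.2},{"dx":0,"dy":0,"dz":-50,"turn":0,"gripper":0.2},{"dx":0,"dy":0,"dz":-70,"turn":0,"gripper":0.2}]'; python3 -m jog '[{"dx":-10,"dy":-10,"dz":0,"turn":0,"gripper":0.2},{"dx":-35,"dy":-35,"dz":0,"turn":0,"gripper":0.2},{"dx":-60,"dy":-60,"dz":0,"turn":0,"gripper":0.2},{"dx":-85,"dy":-85,"dz":0,"turn":0,"gripper":0.2},{"dx":-100,"dy":-100,"dz":0,"turn":0,"gripper":0.2}]'; python3 -m jog '[{"dx":0,"dy":0,"dz":0,"turn":0,"gripper":0.2},{"dx":0,"dy":0,"dz":0,"turn":0,"gripper":0.2},{"dx":0,"dy":0,"dz":0,"turn":0,"gripper":0.2},{"dx":0,"dy":0,"dz":0,"turn":0,"gripper":0.2},{"dx":0,"dy":0,"dz":0,"turn":0,"gripper":0.2}]';  python3 w.py;python3 sn.py 12
```

```text
clock: 7.65
tool_pos: [0.5215, 0.0439, 0.4306]
ee_rot: [3.141, -0.0, 0.852]
force: [0.1, -0.3, 0.5]
opening: 0.0683
clock: 8.07
tool_pos: [0.3782, 0.0345, 0.4301]
ee_rot: [3.14, -0.001, 0.852]
force: [0.3, 0.3, 2.0]
opening: 0.0682
clock: 8.48
tool_pos: [0.3812, 0.0346, 0.4289]
ee_rot: [-3.141, 0.0, 0.852]
force: [-0.1, 0.3, 0.1]
opening: 0.0681
t 8.4833 pos [0.3812 0.0346 0.4289] rot [-3.1409e+00  4.0000e-04  8.5180e-01] q [-0.006 -0.366  1.726  0.     1.782  0.713] F [-0.1   0.35  0.07] M [0.028 0.028 0.03 ] op 0.0681
need dx,dy mm 101.75758880634311 99.20958312137975
```

View pics/s12.png

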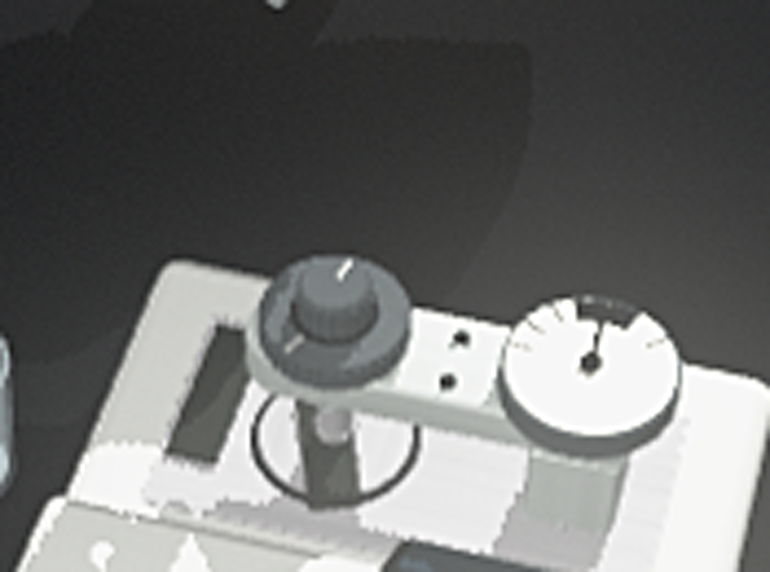

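View pics/t12.png

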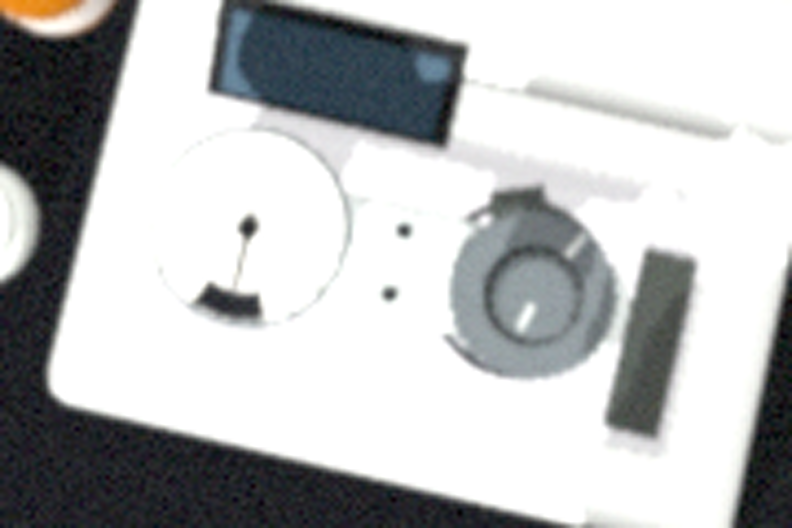

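The ring's line is unchanged at (292,344) in the scene view and (577,246) in the top view. The coupon and spare are where they were, the needle is mid-sector, and the arm is clear.

```bash
python3 -c "
from plant import finish_job; print(finish_job())"
```

```text
the job is handed in; nothing more can be done
None
```

The coupon is pressed, and I handed the job in after about 8.5 s of robot time. I wound the inner knob about 2.4 rad clockwise in one grasp with about 25 N of grip. No verdict came back, so this rests on my own last checks.

- **Needle:** it read about 1.6 rad while held and rests at about 1.47 rad, in the middle of the dark sector. It was never near the last mark in any picture.
- **Ring:** its white line sits at the same pixels in both cameras as before.
- **Coupon and bystanders:** the coupon, spare coupon, jar and the visible edges of the beaker and bottle show no visible shift. I compared these by eye and did not measure the distances.
- **Arm:** it is clear of everything and its force reading is close to zero.

**One disagreement:** while winding, the wrist felt a growing sideways load of up to about 12 N, plus about 8 N vertically. The knob's axis was probably 1 to 2 mm off my camera estimate. I eased it with small shifts, which only partly reduced it; it disappeared when I let go.

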